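Set the tea light pot tags on the mantel

TASK

The tea light pots on the mantel have been topped up and the hinged tags in front of them are out of date. With a fingertip, gently push over whichever tags are wrong, so that every pot with tea lights has its tag tipped away from it (ring face up, full) and the empty pot has its tag tipped towards it (bar face up, empty). Do not grip or lift anything, and leave the pots, the cloche, the dice and the figure where they stand.

Things in the scene. Friction and masses are not known exactly. Their poses are not given: they have to be found in the camera images.
- board: fixed pale marble slab (the board), 170 (x) x 340 (y) x 12 mm, lying on the mantel; origin at the centre of its underside. Its x axis points from the tag row (near the robot) to the pot row. The four tags stand 80 mm apart (y = -120, -40, 40, 120 mm) at x = -45 mm, and each tag's pot directly behind it at x = +45 mm.
- tag_a_hinge (a point): middle of the hinge pin of tag a, 60 mm above the mantel, between two posts of a fixed oak stand (posts end 4 mm above the pin, 62 mm over their outsides). x points to the tag's own pot, centred 90 mm away; y runs along the pin; z up. The tag's place on the board varies. The tag is an oak plate 44 mm wide along the pin, 4 mm thick, reaching to 52 mm from the pin.
- tag_a (a joint): angle of tag a. 0 = tipped towards its pot, 0.8 rad from upright, raised brass bar on top; 0.8 = upright; 1.6 = tipped away from its pot, towards the robot, raised brass ring on top. At either stop the free edge is 37 mm out sideways from the pin and 36 mm above it. The 40 g plate swings freely and, once past upright, falls to the stop on that side.
- tag_b_hinge (a point): middle of the hinge pin of tag b, 60 mm above the mantel, between two posts of a fixed oak stand (posts end 4 mm above the pin, 62 mm over their outsides). x points to the tag's own pot, centred 90 mm away; y runs along the pin; z up. The tag's place on the board varies. The tag is an oak plate 44 mm wide along the pin, 4 mm thick, reaching to 52 mm from the pin.
- tag_b (a joint): angle of tag b. 0 = tipped towards its pot, 0.8 rad from upright, raised brass bar on top; 0.8 = upright; 1.6 = tipped away from its pot, towards the robot, raised brass ring on top. At either stop the free edge is 37 mm out sideways from the pin and 36 mm above it. The 40 g plate swings freely and, once past upright, falls to the stop on that side.
- tag_c_hinge (a point): middle of the hinge pin of tag c, 60 mm above the mantel, between two posts of a fixed oak stand (posts end 4 mm above the pin, 62 mm over their outsides). x points to the tag's own pot, centred 90 mm away; y runs along the pin; z up. The tag's place on the board varies. The tag is an oak plate 44 mm wide along the pin, 4 mm thick, reaching to 52 mm from the pin.
- tag_c (a joint): angle of tag c. 0 = tipped towards its pot, 0.8 rad from upright, raised brass bar on top; 0.8 = upright; 1.6 = tipped away from its pot, towards the robot, raised brass ring on top. At either stop the free edge is 37 mm out sideways from the pin and 36 mm above it. The 40 g plate swings freely and, once past upright, falls to the stop on that side.
- tag_d_hinge (a point): middle of the hinge pin of tag d, 60 mm above the mantel, between two posts of a fixed oak stand (posts end 4 mm above the pin, 62 mm over their outsides). x points to the tag's own pot, centred 90 mm away; y runs along the pin; z up. The tag's place on the board varies. The tag is an oak plate 44 mm wide along the pin, 4 mm thick, reaching to 52 mm from the pin.
- tag_d (a joint): angle of tag d. 0 = tipped towards its pot, 0.8 rad from upright, raised brass bar on top; 0.8 = upright; 1.6 = tipped away from its pot, towards the robot, raised brass ring on top. At either stop the free edge is 37 mm out sideways from the pin and 36 mm above it. The 40 g plate swings freely and, once past upright, falls to the stop on that side.
- pot_full_a: a full pot: two tea light candles stacked in it, the upper standing about 6 mm out of the mouth (wick to 10 mm); glazed ceramic, loose, about 0.2 kg, outside diameter 56 mm, 34 mm high, standing on the board (rim 46 mm above the mantel). Origin at the centre of its underside. Which place on the board it has varies. Not to be moved.
- pot_full_b: a full pot: two tea light candles stacked in it, the upper standing about 6 mm out of the mouth (wick to 10 mm); glazed ceramic, loose, about 0.2 kg, outside diameter 56 mm, 34 mm high, standing on the board (rim 46 mm above the mantel). Origin at the centre of its underside. Which place on the board it has varies. Not to be moved.
- pot_full_c: a full pot: two tea light candles stacked in it, the upper standing about 6 mm out of the mouth (wick to 10 mm); glazed ceramic, loose, about 0.2 kg, outside diameter 56 mm, 34 mm high, standing on the board (rim 46 mm above the mantel). Origin at the centre of its underside. Which place on the board it has varies. Not to be moved.
- pot_empty: the empty pot: round, open and with nothing in it; glazed ceramic, loose, about 0.2 kg, outside diameter 56 mm, 34 mm high, standing on the board (rim 46 mm above the mantel). Origin at the centre of its underside. Which place on the board it has varies. Not to be moved.
- cloche: glass cloche on a round wooden base, loose, 128 mm base diameter, 170 mm high, to the left of the board; origin under its centre. Not to be moved.
- die_a: red enamelled metal die, loose 20 mm cube on the mantel, left of the board near its front edge; origin at the centre of its underside. Not to be moved.
- die_b: red enamelled metal die, loose 20 mm cube on the mantel, right of the board near its front edge; origin at the centre of its underside. Not to be moved.
- figure: tan plastic standing figure, loose, light, 80 mm high on a 40 mm round foot, on the mantel to the right of the board; origin under its foot. Not to be moved.

How it is judged:
At the end, for the whole second after the job is handed in: Tag of the empty pot at rest below 0.15 rad, tags of the three full pots at rest above 1.45 rad (all under 0.1 rad/s); pots within 12 mm, cloche, dice and figure within 15 mm of their start; pots, cloche and figure upright within 0.15 rad (((y of pot_empty in the frame of tag_a_hinge between -0.04 and 0.04 m and value of joint tag_a below 0.15 rad) or (not (y of pot_empty in the frame of tag_a_hinge between -0.04 and 0.04 m) and value of joint tag_a above 1.45 rad)) and ((y of pot_empty in the frame of tag_b_hinge between -0.04 and 0.04 m and value of joint tag_b below 0.15 rad) or (not (y of pot_empty in the frame of tag_b_hinge between -0.04 and 0.04 m) and value of joint tag_b above 1.45 rad)) and ((y of pot_empty in the frame of tag_c_hinge between -0.04 and 0.04 m and value of joint tag_c below 0.15 rad) or (not (y of pot_empty in the frame of tag_c_hinge between -0.04 and 0.04 m) and value of joint tag_c above 1.45 rad)) and ((y of pot_empty in the frame of tag_d_hinge between -0.04 and 0.04 m and value of joint tag_d below 0.15 rad) or (not (y of pot_empty in the frame of tag_d_hinge between -0.04 and 0.04 m) and value of joint tag_d above 1.45 rad)) and velocity of joint tag_a between -0.1 and 0.1 rad/s and velocity of joint tag_b between -0.1 and 0.1 rad/s and velocity of joint tag_c between -0.1 and 0.1 rad/s and velocity of joint tag_d between -0.1 and 0.1 rad/s and distance of each of pot_full_a, pot_full_b, pot_full_c, pot_empty from where it was at the start of the episode below 0.012 m and distance of each of cloche, die_a, die_b, figure from where it was at the start of the episode below 0.015 m and angle between each of pot_full_a, pot_full_b, pot_full_c, pot_empty, cloche, figure's own z axis and vertical below 0.15 rad); the robot touches nothing.
It fails at once if a pot was pushed more than 12 mm, lifted or tipped (distance of any of pot_full_a, pot_full_b, pot_full_c, pot_empty from where it was at the start of the episode above 0.012 m or angle between any of pot_full_a, pot_full_b, pot_full_c, pot_empty's own z axis and vertical above 0.3 rad).
It fails at once if the cloche, a die or the figure was moved more than 15 mm, lifted or knocked over (distance of any of cloche, die_a, die_b, figure from where it was at the start of the episode above 0.015 m or angle between any of cloche, die_a, die_b, figure's own z axis and vertical above 0.3 rad).
It fails at once if a tag was gripped or shoved hard (more than 20 N between fingers and tag) (contact force between the fingers and tag_a above 20 N or contact force between the fingers and tag_b above 20 N or contact force between the fingers and tag_c above 20 N or contact force between the fingers and tag_d above 20 N).
It also fails if it takes over 51 s, if anything falls off the work surface, if the arm or the gripper's body presses on something with over 40 N, if the wrist force passes 120 N, or if a joint passes its speed limit or range.

ROBOT

A 6-joint arm with a two-finger parallel gripper is mounted at the origin on the work surface. World frame = base frame: x ahead of the robot, y to its left, z up, the work surface at z = 0. Lengths are in m, angles in rad, forces in N, time in s.
With the tool pointing down it reaches from about 0.25 to 0.725 m from the base axis. Payload 9.7 kg.
Tool frame: the origin (TCP) lies at the very end of the fingers, on their centre line; the grasp point (between the pads) lies 19 mm behind it (tcp_to_grasp is the distance from the TCP to the grasp point, in m); z points along the fingers, y is the line along which they close (so a half turn about z gives the same grasp; the last joint's range is limited). The gripper opens to 85 mm and grips with 20 to 120 N. Pads are 22 mm wide; open, the fingers measure 114 mm over their backs; the gripper's body (76 mm by 85 mm) begins 54 mm behind the grasp point. The pads swing forward as they close: fully open they stand 13 mm farther back than shut.
Start: joints at [-1.142, 0.087, 0.176, 1.66, 0, 1.571], TCP at [0.229, -0.5, 0.231] pointing down, gripper open.
Joint ranges: [-3.13, 3.13], [-0.85, 1.81], [-1.15, 1.24], [-2.2, 2.28], [-1.44, 1.52], [-3.14, 3.14]. Speed limits (rad/s): [2.22, 2.22, 2.57, 3.14, 3.14, 3.14].

INTERFACE

Orientations are given as a rotation vector (axis times angle).
In Python, from station import move_pose, move_linear, movej, grip, dwell, inverse_kinematics, get_state, grab_frame, PlanningError, sign_off, tcp_to_grasp gives the robot as it stands. Calls block until the motion is done:
- move_pose(position, orientation): joint-space move of the TCP to a pose.
- move_linear(position, orientation=None, rate=0.15, force_limit=None): straight line of the TCP; orientation=None keeps the orientation; rate is the mean speed in m/s. With force_limit (N) it stops when the force on the tool has changed by that much, and returns True; else False.
- movej(angles): joint-space move.
- grip(opening, grasp_force=None): finger opening in m; grasp_force is the grip in N (None keeps the last); returns when the fingers have stopped.
- dwell(seconds).
- inverse_kinematics(position, orientation): joint angles nearest the present ones, or None.
- get_state(): the state.
- grab_frame(name): name is "scene" or "top" or "wrist"; returns a dict with "pixels" (384x512x3 uint8, red, green, blue), "mtx" (3x3 intrinsics, pixels), "R" (3x3) and "t" (3): a world point X has camera coordinates R X + t; the wrist camera has in their place "T_tool_cam" (4x4, takes a point from camera to tool coordinates, whose origin is the TCP and whose axes are the flange's). Camera axes: x right, y down, z forward; pixel columns grow to the right and rows downward; lengths in m; the calibration is good to about 2 mm. A picture is of the moment at which its call begins: read the wrist's pose just before it. There is no depth.
A pose or a line that the arm cannot do raises PlanningError and nothing moves.
- sign_off(): hands the job in; it is judged then, once.
The state is a dict: "clock": time; "q": joint angles; "joint_vel": joint speeds; "joint_torque": joint torques, N m; "tool_pos": TCP position; "tool_rot": TCP orientation; "wrist_force": force on the tool from outside, world axes, zero at the start; "ft_torque": the same for the moment, N m; "grip_width": finger opening in m; "finger_force": force on a finger pad.
Only numpy, scipy, OpenCV 4.12 (cv2) and the standard library are available. Lean on these libraries where they do the work, as an engineer would, in place of code of your own. Each camera call takes 0.05 s, during which the arm holds its last target. There are 200 camera calls.

## Working session

There is one attempt and no reset: what is moved stays moved. The work goes in short steps, each a Python script; the robot and the scene stay as the last script left them, time stands still between calls to the robot, and variables do not carry over. Pictures are saved under pics/ and viewed, at most 10 in all, crops included, and the job is handed in when it is done.

```bash
mkdir -p pics
python3 - <<'E'
from station import *
import cv2,numpy as np
for n in("top","scene"):
    f=grab_frame(n); cv2.imwrite(f"pics/{n}0.png",cv2.resize(f["pixels"][:,:,::-1],(768,576),interpolation=cv2.INTER_CUBIC))
    np.savez(f"{n}0.npz",**{k:np.array(v) for k,v in f.items()})
    print(n,f["mtx"],f["R"],f["t"], -np.array(f["R"]).T@f["t"])
s=get_state();print(s["clock"],s["tool_rot"],s["tool_pos"])
E
```

```text
top [[376.16918123   0.         255.9363291 ]
 [  0.         376.16918123 189.63556394]
 [  0.           0.           1.        ]] [[-0.0162174  -0.99949544  0.02731029]
 [-0.99689733  0.01405907 -0.07744709]
 [ 0.07702406 -0.02848154 -0.99662234]] [0.00241485 0.53809162 0.98322335] [0.46072941 0.02285228 1.02151004]
scene [[475.26565649   0.         250.13355726]
 [  0.         475.26565649 198.67359963]
 [  0.           0.           1.        ]] [[ 0.76780401  0.64054576  0.01334677]
 [ 0.42799096 -0.49729596 -0.7546658 ]
 [-0.47676068  0.58514772 -0.65597362]] [-0.40084592 -0.16948895  1.49253129] [ 1.09189108 -0.7008773   0.85650364]
0.1 [-3.06850615e+00 -6.68132189e-01  4.08133354e-04] [ 0.22858143 -0.50002139  0.23064402]
```

View pics/top0.png

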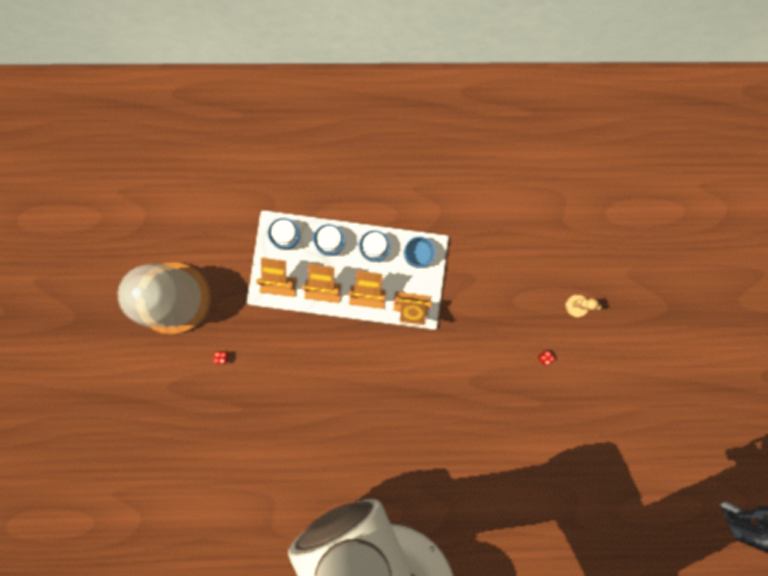

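View pics/scene0.png

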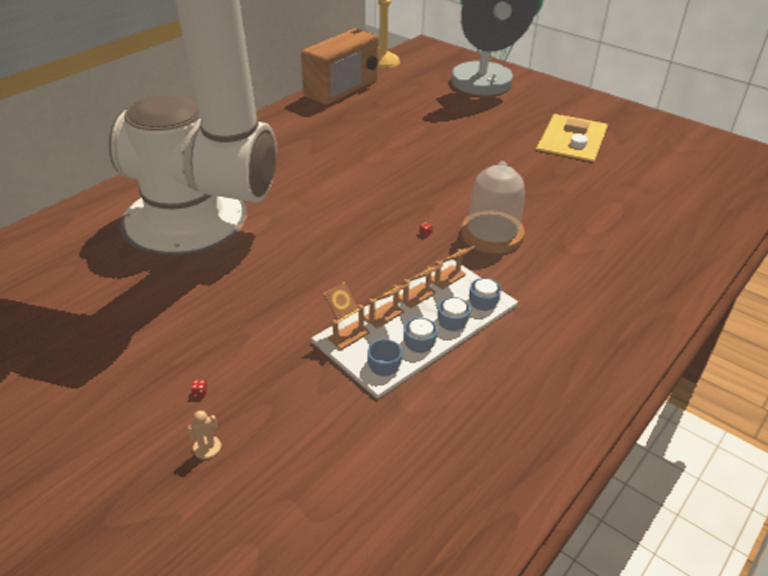

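All four tags are wrong. The top view shows bars (tags tipped towards the pots) at (273,270), (321,276) and (368,282), each in front of a full pot. The ring at (413,312) belongs to the empty pot at (420,251). Next I'll locate the board.

```bash
cat > h.py <<'E'
import numpy as np
def ray(f,uv,z):
    K,R,t=f["mtx"],f["R"],f["t"]; c=-R.T@t
    d=R.T@np.linalg.inv(K)@np.array([*uv,1.]); return c+d*(z-c[2])/d[2]
E
python3 - <<'E'
from h import *; import cv2
from scipy.spatial.transform import Rotation as Ro
f=np.load("top0.npz"); im=f["pixels"]
hsv=cv2.cvtColor(im,cv2.COLOR_RGB2HSV)
m=((hsv[...,1]<70)&(hsv[...,2]>120)).astype(np.uint8)
m[:130]=0;m[225:]=0;m[:,:155]=0;m[:,310:]=0
h=cv2.convexHull(cv2.findNonZero(m))
b=cv2.boxPoints(cv2.minAreaRect(h)); print(b)
P=np.array([ray(f,p,.012) for p in b]); print(P.round(4),[np.linalg.norm(P[i]-P[i-1]).round(4) for i in range(4)])
r=cv2.minAreaRect(np.array([ray(f,p,.012)[:2] for p in h[:,0]],np.float32)); print(r)
for n in range(4):
    pass
# white candle centroids / tag oak blobs check
for p in [(284,233),(329,239),(375,245),(420,251)]: print(ray(f,np.array(p)/1.5,.05).round(3))
from station import *
c=np.array(r[0]); a=np.deg2rad(r[2]); a=(a+np.pi/4)%(np.pi/2)-np.pi/4
print("yaw",a)
e=np.array([np.cos(a),np.sin(a)]); n=np.array([-e[1],e[0]])
for y in(-.12,-.04,.04,.12):
    hp=c-.045*e+y*n; print("hinge",hp.round(4),"pot",(c+.045*e+y*n).round(4))
    for x in(.06,-.06):
        for k in(0,np.pi):
            o=(Ro.from_euler('z',a+k)*Ro.from_euler('x',np.pi)).as_rotvec()
            for z in (.08,.2): 
                q=inverse_kinematics([*(hp+x*e),z],o); print(y,x,k>0,z,None if q is None else np.round(q,2))
E
```

```text
[[163.53952 202.36157]
 [172.13226 139.63455]
 [299.2133  157.04291]
 [290.62054 219.76993]]
[[ 0.5082  0.2411  0.012 ]
 [ 0.6775  0.2185  0.012 ]
 [ 0.626  -0.1252  0.012 ]
 [ 0.4564 -0.0978  0.012 ]] [np.float64(0.3428), np.float64(0.1709), np.float64(0.3475), np.float64(0.1718)]
((0.5669927597045898, 0.05861431360244751), (0.34419435262680054, 0.17121872305870056), 81.46688079833984)
[0.628 0.167 0.05 ]
[0.616 0.089 0.05 ]
[0.605 0.009 0.05 ]
[ 0.593 -0.069  0.05 ]
yaw -0.14893102553411985
hinge [ 0.5047 -0.0534] pot [ 0.5937 -0.0667]
-0.12 0.06 False 0.08 [-0.11  0.12 -0.08  1.37  0.   -3.1 ]
-0.12 0.06 False 0.2 [-0.11  0.12  0.15  1.6   0.   -3.1 ]
-0.12 0.06 True 0.08 [-0.11  0.12 -0.08  1.37  0.    0.04]
-0.12 0.06 True 0.2 [-0.11  0.12  0.15  1.6   0.    0.04]
-0.12 -0.06 False 0.08 [-0.1  -0.16 -0.36  1.38  0.   -3.09]
-0.12 -0.06 False 0.2 [-0.1  -0.17 -0.13  1.61  0.   -3.09]
-0.12 -0.06 True 0.08 [-0.1  -0.16 -0.36  1.38  0.    0.05]
-0.12 -0.06 True 0.2 [-0.1  -0.17 -0.13  1.61  0.    0.05]
hinge [0.5166 0.0257] pot [0.6056 0.0124]
-0.04 0.06 False 0.08 [ 0.03  0.14 -0.
[... 727 characters left out ...]
4 -0.08 -0.28  1.37  0.   -2.75]
0.04 -0.06 False 0.2 [ 0.24 -0.08 -0.06  1.6   0.   -2.75]
0.04 -0.06 True 0.08 [ 0.24 -0.08 -0.28  1.37  0.    0.39]
0.04 -0.06 True 0.2 [ 0.24 -0.08 -0.06  1.6   0.    0.39]
hinge [0.5403 0.184 ] pot [0.6293 0.1706]
0.12 0.06 False 0.08 [ 0.28  0.26  0.08  1.39  0.   -2.71]
0.12 0.06 False 0.2 [ 0.28  0.26  0.31  1.62  0.   -2.71]
0.12 0.06 True 0.08 [0.28 0.26 0.08 1.39 0.   0.43]
0.12 0.06 True 0.2 [0.28 0.26 0.31 1.62 0.   0.43]
0.12 -0.06 False 0.08 [ 0.38  0.01 -0.2   1.36  0.   -2.61]
0.12 -0.06 False 0.2 [ 0.38  0.    0.03  1.6   0.   -2.61]
0.12 -0.06 True 0.08 [ 0.38  0.01 -0.2   1.36  0.    0.53]
0.12 -0.06 True 0.2 [0.38 0.   0.03 1.6  0.   0.53]
```

The pots match the board fit to within about 3 mm. I'll push the empty pot's tag first, then check it.

```bash
cat >> h.py <<'E'
from station import *
from scipy.spatial.transform import Rotation as Ro
a=-.1489; c=np.array([.567,.0586]); e=np.array([np.cos(a),np.sin(a)]); n=np.array([-e[1],e[0]])
O=(Ro.from_euler('z',a+np.pi)*Ro.from_euler('x',np.pi)).as_rotvec()
def push(y,s):   # s=+1: start on the pot side, push to the robot
    P=lambda x,z:[*(c+(x-.045)*e+y*n),z]
    move_pose(P(s*.062,.17),O)
    r=[move_linear(P(s*.062,.084),rate=.12,force_limit=6)]
    if not r[0]: r.append(move_linear(P(-s*.002,.084),rate=.06,force_limit=8))
    dwell(.3)
    if not any(r): move_linear(P(s*.03,.084),rate=.12)
    move_linear([*get_state()["tool_pos"][:2],.17],rate=.15)
    s_=get_state(); print(y,r,s_["clock"],s_["wrist_force"])
    return not any(r)
def snap(name):
    f=grab_frame("top")["pixels"][130:230,150:310,::-1]
    cv2.imwrite(f"pics/{name}.png",cv2.resize(f,(800,500),interpolation=cv2.INTER_CUBIC))
import cv2
E
python3 - <<'E'
from h import *
grip(0); push(-.12,-1); 
f=grab_frame("scene")["pixels"][150:270,190:350,::-1]
cv2.imwrite("pics/s1.png",cv2.resize(f,(800,600),interpolation=cv2.INTER_CUBIC))
E
```

```text
-0.12 [False, False] 6.2333 [ 0.03178199  0.12036598 -0.34025826]
```

View pics/s1.png

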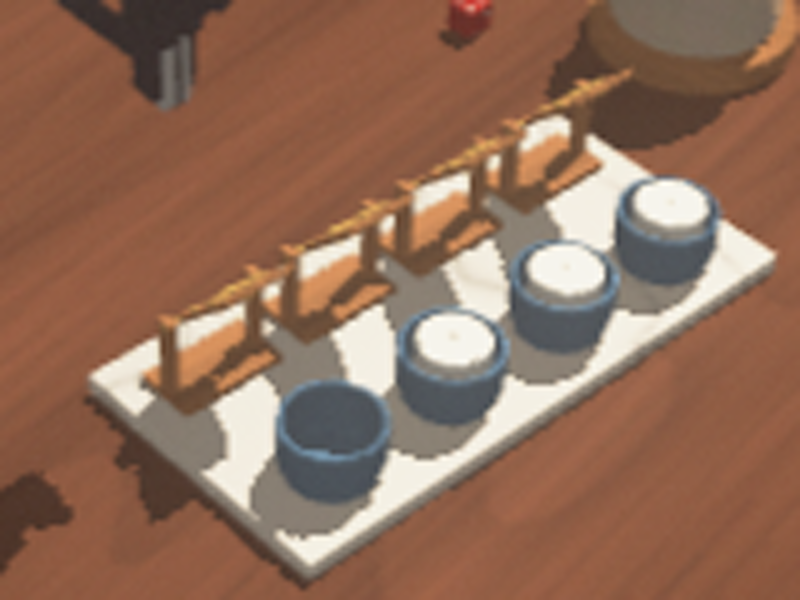

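The empty pot's tag (around (210,300)) has gone over and now lies edge-on like the other three. The pots haven't moved. Next, the three full pots' tags.

Run:
```python
from h import *
for y in(-.04,.04,.12):
    if not push(y,1): break
s=get_state()["tool_pos"]
move_pose([.3,-.15,.3],O); dwell(.3); snap("t2")
f=grab_frame("scene")["pixels"][140:272,180:356,::-1]
cv2.imwrite("pics/s2.png",cv2.resize(f,(800,600),interpolation=cv2.INTER_CUBIC)); print(get_state()["clock"])
```

```text
-0.04 [False, False] 10.3667 [-0.01223701 -0.25079335 -0.73887057]
0.04 [False, False] 14.3333 [ 0.8298184  -0.29441551 -0.13879652]
0.12 [False, False] 18.3 [-0.36359557  0.50645171  0.15743516]
20.3333
```

View pics/t2.png

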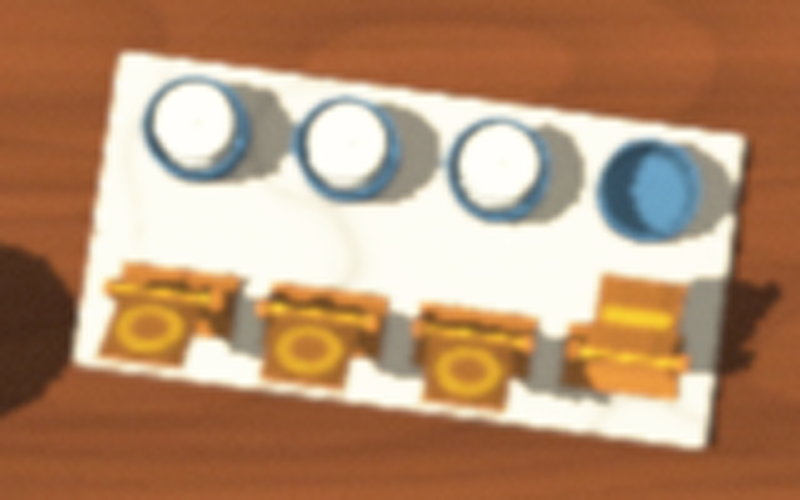

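View pics/s2.png

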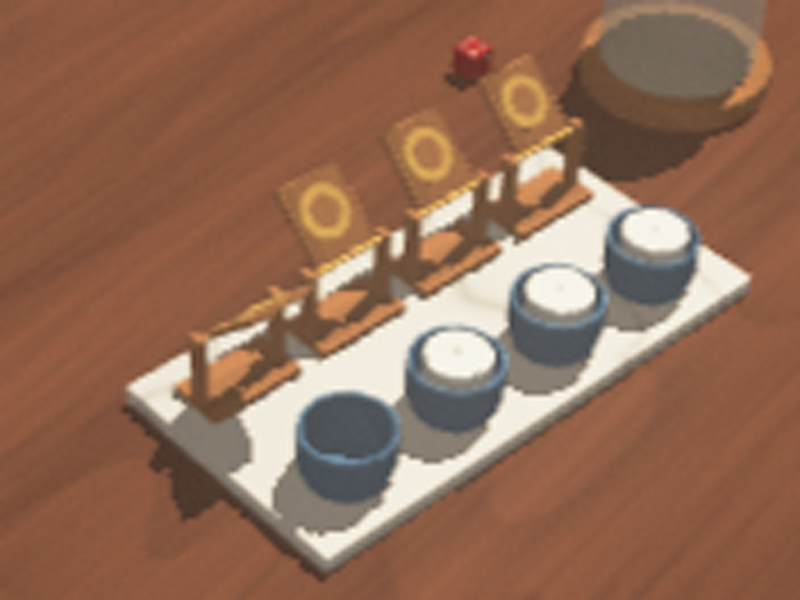

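The top view shows rings up in front of the three full pots, at (150,327), (307,348) and (465,370). The bar is up at (638,318) in front of the empty pot. The pots stand where they did, and the arm is clear.

```bash
python3 -c "
from station import *
print(sign_off())"
```

```text
the job is handed in; nothing more can be done
None
```

All four tags were wrong, so I pushed each one over: the three full pots now show the ring and the empty pot shows the bar, the pots look unmoved in the final pictures, and the job was handed in at about 20 s (no verdict was returned).

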